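# Set the wax melter dial to mark six and start it

## Task

Set the wax melter's dial to its sixth click mark (counting from the long off mark, which is zero) by pressing the dial down lightly and clicking it round, neither ramming it down onto its stop nor wrenching it round while it is locked, and let go of it there. Then gently press the start button on the small separate box fully down and release it; leave the jars and other things on the bench where they are.

Things in the scene. Friction and masses are not known exactly. Their poses are not given: they have to be found in the camera images.
- dial_axis (a point): Point on the dial's upright axis, at the centre of the console's top face (55 mm above the bench). Dial, black plastic: round skirt of radius 27 mm, at rest with its underside 18 mm and its top 24 mm above this point; across it a grip bar 46 mm long, 14 mm wide, its top 50 mm above this point. A white line on one half of the bar's top is the pointer. The dial can sink by up to 16 mm.
- console: Dark steel box 140 x 140 x 55 mm, fixed; origin under its centre. The dial, locked at rest (0.35 N m on the lock spoils it), is pressed to turn: first 0.5 to 12 mm of loose travel (unknown, 1 N), then a firm spring, 6 N and 3 N/mm: free to turn 2.5 to 4 mm into it (13 to 18 N in all; aim for 15), then a hard stop: over 20 N spoils it. Let up on a click it locks; grip anew.
- dial (a joint): Dial angle in rad, growing clockwise from above. Clicks 0 to 8 are 0.419 rad (24 deg) apart: 0 = off mark, mark six reads 2.513; starts on click 0, 1 or 2. At reading q the pointer end of the bar lies 1.676 - q rad counter-clockwise from the console's x axis. From click to click takes up to about 0.15 N m: grip the bar with 40 N or more. In mid-click it is drawn to the nearest click.
- mark_six (a point): White mark number six on the console's top, 42 mm from the dial's axis. Nine white marks (10 x 2.5 mm) surround the dial in a half circle, 24 degrees apart; mark zero (off) is longer and wider (18 x 7 mm), and the numbers run clockwise from it.
- start_top (a point): Centre of the top of the start button, a grey round push button 30 mm across in a black collar (radius 23 mm) on the small grey box (90 x 90 x 45 mm, fixed to the bench); the top stands about 67 mm above the bench.
- start (a joint): Travel of the start button in m: 0 up, 0.006 fully down (needs 5 N there, springs back). A push of more than 25 N is too hard.
- start_box: The small grey box with the start button; origin at the centre of its underside.
- jar_mid: Bystander: small amber candle jar, 58 mm across and 70 mm high, a wooden wick sticking up 20 mm, standing between the two boxes; origin at the centre of its underside.
- jar_left: Bystander: amber candle jar, 68 mm across and 85 mm high, wick 20 mm more, at the left; origin at the centre of its underside.
- jar_right: Bystander: the same kind of jar at the right; origin at the centre of its underside.
- pitcher: Bystander: steel pouring pitcher, 100 mm across and 150 mm high, with a handle; origin at the centre of its underside.
- phone: Bystander: phone lying flat, 150 x 73 x 9 mm; origin at the centre of its underside.
- calculator: Bystander: desk calculator lying flat, 130 x 80 x 20 mm; origin at the centre of its underside.
- scent_jar: Bystander: small amber bottle, 44 mm across and 80 mm high; origin at the centre of its underside.
Things that resemble listed ones, but are neither listed nor needed, are in the scene too. What is shaped like the start_box but green is not meant.

How it is judged:
By the outcome, as a careful person would: the job done as asked, in the order asked, and still so for the second after the job is handed in, with the robot touching nothing.
It also fails if it takes over 72 s, if anything falls off the work surface, if the arm or the gripper's body presses on something with over 40 N, if the wrist force passes 120 N, or if a joint passes its speed limit or range.

## Robot

A 6-joint arm with a two-finger parallel gripper is mounted at the origin on the work surface. World frame = base frame: x ahead of the robot, y to its left, z up, the work surface at z = 0. Lengths are in m, angles in rad, forces in N, time in s.
With the tool pointing down it reaches from about 0.425 to 0.95 m from the base axis. Payload 3.5 kg.
Tool frame: the origin (TCP) lies between the finger pads; the fingertips stand 14 mm ahead of it and the grasp point (between the pads) lies 5 mm behind it; z points along the fingers, y is the line along which they close (so a half turn about z gives the same grasp; the last joint's range is limited). The gripper opens to 85 mm and grips with 20 to 120 N. Pads are 22 mm wide; open, the fingers measure 114 mm over their backs; the gripper's body (76 mm by 85 mm) begins 54 mm behind the grasp point. The pads swing forward as they close: fully open they stand 13 mm farther back than shut.
Start: joints at [1.101, 0.286, 1.577, -0, 1.279, -0.15], TCP at [0.212, 0.641, 0.245] pointing down, gripper open.
Joint ranges: [-2.77, 2.77], [-0.9, 2.22], [0.21, 2.48], [-1.53, 4.67], [0.24, 2.81], [-2.84, 2.84]. Speed limits (rad/s): [2.79, 2.79, 3.14, 3.14, 3.14, 3.14].

## Interface

Orientations are given as a unit quaternion [x, y, z, w].
In Python, from plant import * gives the robot as it stands.
- The arm moves only by the tool step_arm, never from a script. Its argument "commands" is a list of rows, each an object of numbers: "gripper": the gripper's target within -1 to 1 (shut at 1, half-way at 0, fully open at -1); "x", "y", "z": the shift along the tool's x, y, z in mm; "spin": the turn about the tool's z in degrees. A call has exactly 10 rows; each row shifts and turns the commanded pose from where the row before left it, along the tool's axes as they then stand; what a row does not reach is not made up. A row lasts 1/10 s, in which the tool goes at most 50 mm and 8.59 degrees, less where a joint would pass 70% of its speed; a pose out of reach is approached as far as the arm can. A call with a gripper value outside its range is refused whole. The fingers move at their own pace and stop on an object; "force" is the grip in N (left out, the last holds). Time passes only in rows, so rows that do not move let the fingers close, or fill a call up. It gives the time, the measured TCP pose, the force, the opening and the grip force at its end, in the units of the state.
- get_state(): the state, without advancing time (a new reading comes with each control period).
- read_camera(name): name is "scene" or "top"; returns a dict with "color" (400x640x3 uint8, red, green, blue), "z_map" (400x640 float32, m along the optical axis (not along the pixel's ray), 0 where there is no reading), "fx", "fy", "cx", "cy" (pixels), "distortion" ([k1, k2, p1, p2, k3] as OpenCV has them; the pictures are not rectified), "eye" and "attitude" of the camera in the world. Camera axes: x right, y up, looking along -z (the intrinsics and any distortion apply to the point x, -y, -z); pixel columns grow to the right and rows downward; lengths in m; the calibration is good to about 2 mm. A picture is of the moment at which its call begins.
- sign_off(): hands the job in; it is judged then, once.
The state is a dict: "time": time; "qpos": joint angles; "dq": joint speeds; "joint_efforts": joint torques, N m; "eef_pos": TCP position; "tcp_rot": TCP orientation; "contact_force": force on the tool from outside, world axes, zero at the start; "wrist_torque": the same for the moment, N m; "opening": opening from 0.0 (shut) to 1.0 (fully open); "finger_force": force on a finger pad.
Only numpy, scipy, OpenCV 4.12 (cv2) and the standard library are available. Lean on these libraries where they do the work, as an engineer would, in place of code of your own. Each camera call takes 0.05 s, during which the arm holds its last target. There are 200 camera calls.

## Working session

There is one attempt and no reset: what is moved stays moved. The work goes in short steps, Python scripts to look and compute and a tool call to move; the robot and the scene stay as the last step left them, time stands still between calls to the robot, and variables do not carry over. Pictures are saved under pics/ and viewed, at most 10 in all, crops included, and the job is handed in when it is done.

Besides the shell and the picture viewer there is one more tool, called after "Request:" by a JSON object that holds its "api" and its "payload", one argument or row to a line. step_arm: Moves the arm, as the interface text tells. Its arguments: {"type":"object","properties":{"commands":{"type":"array"},"force":{"type":"number"}},"required":["commands"]}

```bash
mkdir -p pics
cat > h.py <<'E'
from plant import *
import numpy as np, cv2
from scipy.spatial.transform import Rotation as R
def cam(n):
    c=read_camera(n); c['K']=np.array([[c['fx'],0,c['cx']],[0,c['fy'],c['cy']],[0,0,1]],float)
    a=np.array(c['attitude'],float); c['Rm']=a if a.shape==(3,3) else R.from_quat(a).as_matrix(); return c
def rays(c,uv):
    p=cv2.undistortPoints(np.array(uv,float).reshape(-1,1,2),c['K'],np.array(c['distortion'],float)).reshape(-1,2)
    return np.c_[p[:,0],-p[:,1],-np.ones(len(p))]@c['Rm'].T
def onz(c,uv,z):
    d=rays(c,uv); e=np.array(c['eye']); return e+d*((z-e[2])/d[:,2])[:,None]
def deep(c,uv):
    d=rays(c,uv); zz=np.array([c['z_map'][int(v),int(u)] for u,v in uv]); return np.array(c['eye'])+d*zz[:,None]
E
python3 - <<'E'
from h import *
for n in ("top","scene"):
    c=cam(n); cv2.imwrite(f"pics/{n}0.png",c['color'][...,::-1]); print(n,c['eye'],c['attitude'],c['fx'])
E
```

```text
top [0.18500055 0.0227718  1.51926002] [ 0.0752295  -0.07663948 -0.70048454  0.70554115] 444.511411423499
scene [1.45329924 1.03759504 0.98184753] [0.17765247 0.44317144 0.81500776 0.32833067] 504.84393456037003
```

View pics/top0.png

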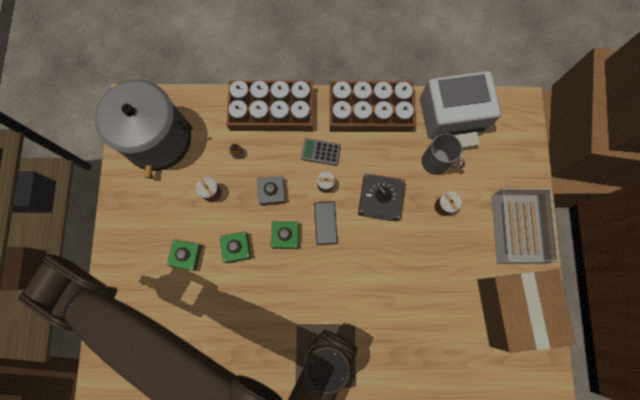

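View pics/scene0.png

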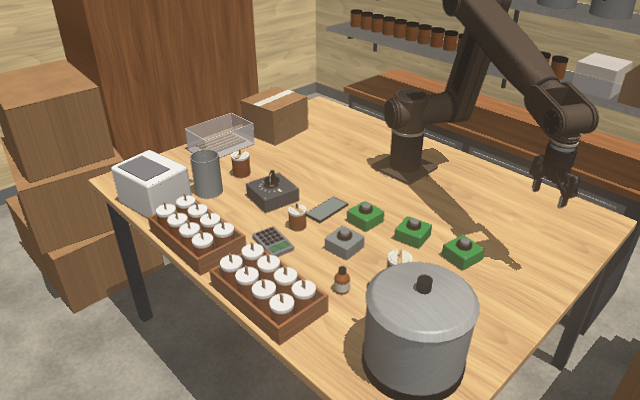

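The top view shows the console at about (382,197) and the grey start box at (271,190), with jar_mid between them at (326,182). The pitcher is at (443,152), jar_right at (450,203) and the phone at (326,222). Next I measure the marks, pointer and button.

Run:
```python
from h import *
c=cam("top"); im=c['color']; s=cam("scene")
def show(c,x0,x1,y0,y1,k): return cv2.resize(np.ascontiguousarray(c['color'][y0:y1,x0:x1,::-1]),None,fx=k,fy=k,interpolation=cv2.INTER_CUBIC)
a=show(c,355,411,170,226,7); b=show(s,240,305,160,216,6)
H=max(a.shape[0],b.shape[0]); pad=lambda i:cv2.copyMakeBorder(i,0,H-i.shape[0],0,0,cv2.BORDER_CONSTANT)
cv2.imwrite("pics/crop1.png",np.hstack([pad(a),pad(b)]))
g=cv2.cvtColor(im,cv2.COLOR_RGB2GRAY)
# console top: depth mask
vv,uu=np.mgrid[165:230,350:415]; uv=np.c_[uu.ravel(),vv.ravel()]; P=deep(c,uv)
m=(abs(P[:,2]-.055)<.012); hull=cv2.minAreaRect(uv[m].astype(np.float32)); print("console rect px",hull, P[m,2].mean())
box=onz(c,cv2.boxPoints(hull),.055); print(box.round(4),box.mean(0).round(4),np.linalg.norm(np.diff(box,axis=0),axis=1))
m=P[:,2]>.08; print("dial high pts",m.sum(),P[m].mean(0),P[m,2].max())
# white blobs
sub=g[165:230,350:415]; mask=(sub>110).astype(np.uint8)
n,l,st,ce=cv2.connectedComponentsWithStats(mask)
for i in range(1,n):
    if st[i,4]<200:
        p=ce[i]+[350,165]; print(p.round(1),st[i,4],onz(c,[p],.055).round(4),onz(c,[p],.105).round(4))
# start box
vv,uu=np.mgrid[165:215,245:300]; uv=np.c_[uu.ravel(),vv.ravel()]; P=deep(c,uv)
m=(abs(P[:,2]-.045)<.01); h=cv2.minAreaRect(uv[m].astype(np.float32)); b=onz(c,cv2.boxPoints(h),.045); print("start",h,b.mean(0),np.linalg.norm(np.diff(b,axis=0),axis=1))
m=P[:,2]>.058; print("btn",m.sum(),P[m].mean(0),onz(c,[uv[m].mean(0)],.065))
for n,u in dict(jm=(326,182),jr=(450,203),jl=(207,188),pit=(443,152),phone=(326,222),calc=(321,152)).items(): print(n,deep(c,[u]).round(3))
```

```text
console rect px ((381.2369079589844, 196.2758331298828), (41.72972869873047, 41.58318328857422), 8.426969528198242) 0.05411840436698913
[[ 0.4579 -0.1057  0.055 ]
 [ 0.601  -0.1281  0.055 ]
 [ 0.5805 -0.2686  0.055 ]
 [ 0.4382 -0.2434  0.055 ]] [ 0.5194 -0.1864  0.055 ] [0.14486241 0.14193326 0.1445223 ]
dial high pts 142 [ 0.47753086 -0.15996161  0.27445572] 1.519260023835931
[368.5 194.8] 13 [[ 0.5236 -0.1433  0.055 ]] [[ 0.512  -0.1376  0.105 ]]
start ((270.0690002441406, 189.3275909423828), (26.076284408569336, 26.325420379638672), 85.2363510131836) [0.54268063 0.19098783 0.045     ] [0.09019089 0.09175268 0.08904392]
btn 92 [0.4920869  0.1662085  0.27047787] [[0.54260634 0.18645492 0.065     ]]
jm [[0.562 0.001 0.072]]
jr [[ 0.49  -0.408  0.087]]
jl [[0.535 0.396 0.086]]
pit [[ 0.695 -0.419  0.002]]
phone [[ 0.437 -0.001  0.008]]
calc [[0.685 0.018 0.022]]
```

View pics/crop1.png

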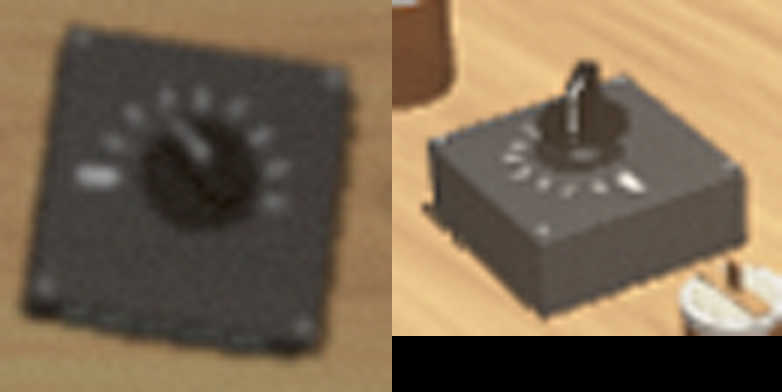

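The crop shows the off mark on the left at about px (369,195), with the nine marks running clockwise over the top. The pointer goes up-left, from about (384.5,193) to (379.5,187.5). I fit the centre and yaw to the marks and get the pointer angle from both views.

Run:
```python
from h import *
from scipy.optimize import least_squares
c=cam("top"); s=cam("scene")
def blobs(c,x0,x1,y0,y1,k,th):
    g=cv2.cvtColor(c['color'],cv2.COLOR_RGB2GRAY)[y0:y1,x0:x1]
    g=cv2.resize(g,None,fx=k,fy=k,interpolation=cv2.INTER_CUBIC).astype(np.float32)
    d=g-cv2.medianBlur(cv2.convertScaleAbs(g),k*9//2*2+1)
    n,l,st,ce=cv2.connectedComponentsWithStats((d>th).astype(np.uint8))
    out=[]
    for i in range(1,n):
        if 20<st[i,4]<3000:
            ys,xs=np.where(l==i); w=d[ys,xs]; 
            p=np.array([np.average(xs,weights=w),np.average(ys,weights=w)])
            q=np.c_[xs,ys]-p; C=(q*w[:,None]).T@q/w.sum(); e,v=np.linalg.eigh(C); L=2*np.sqrt(e[1])*v[:,1]
            f=lambda t:(t+.5)/k-.5+[x0,y0]
            out.append((f(p),f(p-L),f(p+L),st[i,4]))
    return out
crop=[(97,175),(115,143),(133,115),(168,98),(202,98),(237,104),(262,134),(277,168),(273,203)]
ms=[];ks=[]
for p,a,b,A in blobs(c,350,415,165,230,6,12):
    pp=(p-[355,170]+.5)*7; dist=[np.hypot(*(pp-q)) for q in crop]; k=int(np.argmin(dist))
    if min(dist)<14: ms.append(onz(c,[p],.055)[0]);ks.append(k); print(k,p.round(2),A)
    else:
        w=onz(c,[a,b],.105); d=w[1]-w[0]; print('other',p.round(2),pp.round(),A,onz(c,[p],.105).round(4),np.degrees(np.arctan2(d[1],d[0])).round(1),np.linalg.norm(d).round(4))
ms=np.array(ms);ks=np.array(ks)
f=lambda x:np.r_[x[0]+x[3]*np.cos(1.676+x[2]-ks*.4189)-ms[:,0],x[1]+x[3]*np.sin(1.676+x[2]-ks*.4189)-ms[:,1]]
r=least_squares(f,[.5215,-.1864,-.15,.042],loss='soft_l1',f_scale=.001); print("centre,yaw,r",r.x.round(4),np.degrees(r.x[2]),abs(r.fun).max())
for p,a,b,A in blobs(s,240,305,160,216,6,15):
    w=onz(s,[a,b],.105); d=w[1]-w[0]; print('scene',((p-[240,160]+.5)*6).round()+[392,0],A,onz(s,[p],.055)[0].round(4),onz(s,[p],.105)[0].round(4),np.degrees(np.arctan2(d[1],d[0])).round(1),np.linalg.norm(d).round(4))
print(get_state()['time'],get_state()['eef_pos'],get_state()['tcp_rot'],get_state()['opening'])
```

```text
3 [378.33 183.57] 222
4 [383.33 183.63] 299
5 [388.53 184.88] 244
2 [373.67 185.88] 252
other [382.59 190.47] [197. 147.] 626 [[ 0.5268 -0.1841  0.105 ]] -140.4 0.0218
6 [391.85 188.94] 308
1 [371.03 189.88] 274
7 [394.06 193.55] 300
0 [368.52 194.72] 922
8 [393.72 198.49] 313
other [361.04 210.27] [ 46. 285.] 129 [[ 0.4603 -0.1127  0.105 ]] -161.9 0.0071
other [397.65 216.04] [302. 326.] 158 [[ 0.4421 -0.2308  0.105 ]] 76.4 0.0077
centre,yaw,r [ 0.5218 -0.1881 -0.1572  0.0421] -9.009610696084295 0.0025549785787790935
scene [407.   3.] 211 [ 0.4867 -0.4119  0.055 ] [ 0.5389 -0.3337  0.105 ] -39.8 0.0167
scene [457.  24.] 122 [ 0.4801 -0.3673  0.055 ] [ 0.5326 -0.2915  0.105 ] 52.7 0.0311
scene [608.  76.] 259 [ 0.4532 -0.249   0.055 ] [ 0.5071 -0.1796  0.105 ] 70.2 0.0185
scene [568. 102.] 968 [ 0.4916 -0.2407  0.055 ] [ 0.5435 -0.1718  0.105 ] 60.9 0.0718
scene [421. 113.] 47 [ 0.5633 -0.2929  0.055 ] [ 0.6113 -0.2211  0.105 ] -47.1 0.0077
scene [532. 132.] 182 [ 0.5291 -0.2284  0.055 ] [ 0.5789 -0.1601  0.105 ] -96.0 0.0173
scene [515. 153.] 383 [ 0.5514 -0.2164  0.055 ] [ 0.6    -
[... 1148 characters left out ...]
57. 278.] 474 [ 0.5376 -0.0176  0.055 ] [0.587  0.0393 0.105 ] -32.8 0.015
scene [719. 311.] 1746 [ 0.574  -0.0076  0.055 ] [0.6215 0.0488 0.105 ] -86.6 0.0665
scene [655. 286.] 43 [ 0.5837 -0.0502  0.055 ] [0.6306 0.0085 0.105 ] -40.9 0.0051
scene [634. 293.] 159 [ 0.5961 -0.0535  0.055 ] [0.6424 0.0053 0.105 ] 3.8 0.0147
scene [778. 310.] 88 [0.5507 0.0143 0.055 ] [0.5994 0.0695 0.105 ] 26.7 0.0099
scene [576. 317.] 31 [ 0.6337 -0.0573  0.055 ] [0.6779 0.0017 0.105 ] -29.2 0.004
scene [558. 323.] 34 [ 0.6444 -0.0595  0.055 ] [ 6.88e-01 -3.00e-04  1.05e-01] -41.2 0.0055
0.3 [0.21205682 0.64059009 0.24482132] [ 1.59218389e-01  9.87243295e-01 -3.98988935e-04 -1.46880531e-04] 1.003070817649975
```

Request:
{"api": "step_arm", "payload": {
  "commands": [
    {"x": -34.9,"y": -29.6,"gripper": -1},
    {"x": -34.9,"y": -29.6,"gripper": -1},
    {"x": -34.9,"y": -29.6,"gripper": -1},
    {"x": -34.9,"y": -29.6,"gripper": -1},
    {"x": -34.9,"y": -29.6,"gripper": -1},
    {"x": -34.9,"y": -29.6,"gripper": -1},
    {"x": -34.9,"y": -29.6,"gripper": -1},
    {"x": -34.9,"y": -29.6,"gripper": -1},
    {"x": -34.9,"y": -29.6,"gripper": -1},
    {"x": -34.9,"y": -29.6,"gripper": -1}
  ],
  "force": 80
}}

```text
invalid input
```

Request:
{"api": "step_arm", "payload": {
  "commands": [
    {"gripper": -1,"x": -34.9,"y": -29.6,"z": 0,"spin": 0},
    {"gripper": -1,"x": -34.9,"y": -29.6,"z": 0,"spin": 0},
    {"gripper": -1,"x": -34.9,"y": -29.6,"z": 0,"spin": 0},
    {"gripper": -1,"x": -34.9,"y": -29.6,"z": 0,"spin": 0},
    {"gripper": -1,"x": -34.9,"y": -29.6,"z": 0,"spin": 0},
    {"gripper": -1,"x": -34.9,"y": -29.6,"z": 0,"spin": 0},
    {"gripper": -1,"x": -34.9,"y": -29.6,"z": 0,"spin": 0},
    {"gripper": -1,"x": -34.9,"y": -29.6,"z": 0,"spin": 0},
    {"gripper": -1,"x": -34.9,"y": -29.6,"z": 0,"spin": 0},
    {"gripper": -1,"x": -34.9,"y": -29.6,"z": 0,"spin": 0}
  ],
  "force": 80
}}

```text
time: 1.3
eef_pos: [0.451, 0.2484, 0.2456]
tcp_rot: [0.159, 0.987, 0.0, 0.0]
contact_force: [0.3, 0.5, 0.1]
opening: 1.0
finger_force: 0.0
```

Request:
{"api": "step_arm", "payload": {
  "commands": [
    {"gripper": -1,"x": -20.4,"y": -39.2,"z": 0,"spin": 0},
    {"gripper": -1,"x": -20.4,"y": -39.2,"z": 0,"spin": 0},
    {"gripper": -1,"x": -20.4,"y": -39.2,"z": 0,"spin": 0},
    {"gripper": -1,"x": -20.4,"y": -39.2,"z": 0,"spin": 0},
    {"gripper": -1,"x": -20.4,"y": -39.2,"z": 0,"spin": 0},
    {"gripper": -1,"x": -20.4,"y": -39.2,"z": 0,"spin": 0},
    {"gripper": -1,"x": -20.4,"y": -39.2,"z": 0,"spin": 0},
    {"gripper": -1,"x": -20.4,"y": -39.2,"z": 0,"spin": 0},
    {"gripper": -1,"x": -20.4,"y": -39.2,"z": 0,"spin": 0},
    {"gripper": -1,"x": -20.4,"y": -39.2,"z": 0,"spin": 0}
  ]
}}

```text
time: 2.3
eef_pos: [0.5208, -0.1881, 0.2455]
tcp_rot: [0.159, 0.987, -0.0, 0.0]
contact_force: [0.5, -0.4, 0.2]
opening: 0.998
finger_force: 0.0
```

Request:
{"api": "step_arm", "payload": {
  "commands": [
    {"gripper": -1,"x": 0,"y": 0,"z": 0,"spin": 8.5},
    {"gripper": -1,"x": 0,"y": 0,"z": 0,"spin": 8.5},
    {"gripper": -1,"x": 0,"y": 0,"z": 0,"spin": 8.5},
    {"gripper": -1,"x": 0,"y": 0,"z": 0,"spin": 8.5},
    {"gripper": -1,"x": 0,"y": 0,"z": 0,"spin": 8.5},
    {"gripper": -1,"x": 0,"y": 0,"z": 0,"spin": 8.5},
    {"gripper": -1,"x": 0,"y": 0,"z": 0,"spin": 8.5},
    {"gripper": -1,"x": 0,"y": 0,"z": 0,"spin": 8.5},
    {"gripper": -1,"x": 0,"y": 0,"z": 0,"spin": 8.5},
    {"gripper": -1,"x": 0,"y": 0,"z": 0,"spin": 8.5}
  ]
}}

```text
time: 3.3
eef_pos: [0.5208, -0.1862, 0.2454]
tcp_rot: [0.786, 0.618, 0.0, 0.0]
contact_force: [-0.1, -0.2, -0.0]
opening: 1.003
finger_force: 0.0
```

Request:
{"api": "step_arm", "payload": {
  "commands": [
    {"gripper": -0.4,"x": 0,"y": 0,"z": 0,"spin": 7.5},
    {"gripper": -0.4,"x": 0,"y": 0,"z": 0,"spin": 7.5},
    {"gripper": -0.4,"x": 0,"y": 0,"z": 0,"spin": 7.5},
    {"gripper": -0.4,"x": 0,"y": 0,"z": 0,"spin": 7.5},
    {"gripper": -0.4,"x": 0,"y": 0,"z": 0,"spin": 7.6},
    {"gripper": -0.4,"x": 0,"y": 0,"z": 20,"spin": 0},
    {"gripper": -0.4,"x": 0,"y": 0,"z": 20,"spin": 0},
    {"gripper": -0.4,"x": 0,"y": 0,"z": 20,"spin": 0},
    {"gripper": -0.4,"x": 0,"y": 0,"z": 20,"spin": 0},
    {"gripper": -0.4,"x": 0,"y": 0,"z": 0,"spin": 0}
  ]
}}

```text
time: 4.3
eef_pos: [0.5189, -0.1851, 0.162]
tcp_rot: [0.942, 0.334, -0.002, -0.003]
contact_force: [0.4, -0.2, 1.1]
opening: 0.7
finger_force: 0.0
```

Run:
```python
from h import *
s=get_state(); M=R.from_quat(s['tcp_rot']).as_matrix(); print(s['time'],s['qpos'],s['eef_pos'],s['contact_force'],s['wrist_torque'],s['opening'])
print("yang",np.degrees(np.arctan2(M[1,1],M[0,1])),"tilt",M[:,2]); d=M.T@(np.array([.5218,-.1881,.096])-s['eef_pos']); print(d*1000)
for n,b in (("scene",(210,330,100,220)),("top",(340,430,150,240))):
    c=cam(n); x0,x1,y0,y1=b; i=c['color'][y0:y1,x0:x1,::-1]
    cv2.imwrite(f"pics/{n}1.png",cv2.resize(np.ascontiguousarray(i),(390,390),interpolation=cv2.INTER_CUBIC))
cv2.imwrite("pics/both1.png",np.hstack([cv2.imread("pics/scene1.png"),cv2.imread("pics/top1.png")]))
```

```text
4.3 [-5.26840108e-01  1.02799959e-01  1.95004206e+00 -3.46981643e-05
  1.09546389e+00  3.61991582e-01] [ 0.51888267 -0.18510381  0.16200715] [ 0.42273158 -0.23201108  1.10910762] [0.02711668 0.04289163 0.05955199] 0.7002910859745326
yang -50.92582082598561 tilt [-0.00581841  0.00334876 -0.99997747]
[ 0.53499728  4.57850114 65.97865874]
```

View pics/both1.png

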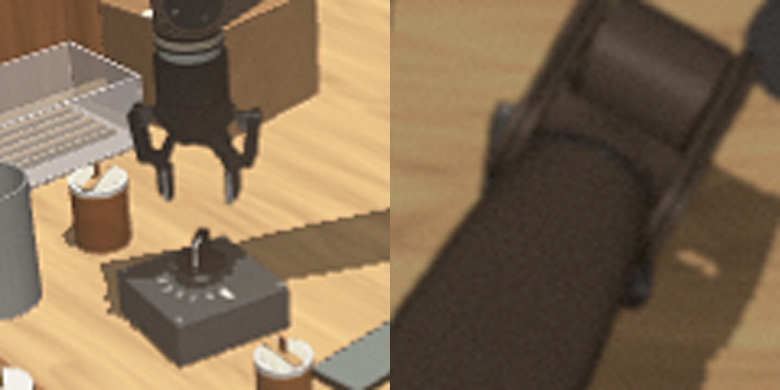

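The scene crop shows the gripper upright over the dial with the fingers open either side of the bar. I descend and correct for the offset.

Request:
{"api": "step_arm", "payload": {
  "commands": [
    {"gripper": -0.4,"x": 0.5,"y": 4,"z": 0,"spin": 0},
    {"gripper": -0.4,"x": 0,"y": 0,"z": 15,"spin": 0},
    {"gripper": -0.4,"x": 0,"y": 0,"z": 15,"spin": 0},
    {"gripper": -0.4,"x": 0,"y": 0,"z": 15,"spin": 0},
    {"gripper": -0.4,"x": 0,"y": 0,"z": 10,"spin": 0},
    {"gripper": -0.4,"x": 0,"y": 0,"z": 5,"spin": 0},
    {"gripper": -0.4,"x": 0,"y": 0,"z": 0,"spin": 0},
    {"gripper": -0.4,"x": 0,"y": 0,"z": 0,"spin": 0},
    {"gripper": -0.4,"x": 0,"y": 0,"z": 0,"spin": 0},
    {"gripper": -0.4,"x": 0,"y": 0,"z": 0,"spin": 0}
  ]
}}

```text
time: 5.4
eef_pos: [0.5242, -0.1892, 0.1061]
tcp_rot: [0.942, 0.334, 0.0, 0.001]
contact_force: [-0.1, 0.0, 0.1]
opening: 0.701
finger_force: 0.0
```

```bash
cat > st.py <<'E'
from h import *
s=get_state(); M=R.from_quat(s['tcp_rot']).as_matrix(); print(s['time'],s['eef_pos'].round(4) if hasattr(s['eef_pos'],'round') else s['eef_pos'],np.round(s['contact_force'],2),np.round(s['wrist_torque'],3),s['opening'],s['finger_force'])
print("yang",np.degrees(np.arctan2(M[1,1],M[0,1])),"tilt",M[:,2].round(4)); print("d mm",(M.T@(np.array([.5218,-.1881,.096])-s['eef_pos'])*1000).round(2))
E
python3 st.py
```

```text
5.4 [ 0.5242 -0.1892  0.1061] [-0.14  0.    0.13] [ 0.011 -0.072  0.047] 0.7009367207153978 0.0
yang -50.920077491674746 tilt [ 1.3e-03 -8.0e-04 -1.0e+00]
d mm [-1.19 -2.43 10.13]
```

Request:
{"api": "step_arm", "payload": {
  "commands": [
    {"gripper": -0.4,"x": -1.2,"y": -2.4,"z": 3,"spin": 0},
    {"gripper": -0.4,"x": 0,"y": 0,"z": 3,"spin": 0},
    {"gripper": -0.4,"x": 0,"y": 0,"z": 3,"spin": 0},
    {"gripper": -0.4,"x": 0,"y": 0,"z": 0,"spin": 0},
    {"gripper": -0.4,"x": 0,"y": 0,"z": 0,"spin": 0},
    {"gripper": -0.4,"x": 0,"y": 0,"z": 0,"spin": 0},
    {"gripper": -0.4,"x": 0,"y": 0,"z": 0,"spin": 0},
    {"gripper": -0.4,"x": 0,"y": 0,"z": 0,"spin": 0},
    {"gripper": -0.4,"x": 0,"y": 0,"z": 0,"spin": 0},
    {"gripper": -0.4,"x": 0,"y": 0,"z": 0,"spin": 0}
  ]
}}

```text
time: 6.4
eef_pos: [0.5213, -0.1879, 0.0964]
tcp_rot: [0.942, 0.334, -0.0, 0.0]
contact_force: [-0.2, 0.3, -0.1]
opening: 0.699
finger_force: 0.0
```

```bash
python3 st.py
```

```text
6.4 [ 0.5213 -0.1879  0.0964] [-0.24  0.3  -0.05] [-0.    -0.027  0.01 ] 0.699074991518681 0.0
yang -50.92120146992865 tilt [-0. -0. -1.]
d mm [0.23 0.49 0.36]
```

Request:
{"api": "step_arm", "payload": {
  "commands": [
    {"gripper": 0.2,"x": 0,"y": 0.4,"z": 0,"spin": 0},
    {"gripper": 0.4,"x": 0,"y": 0,"z": 0,"spin": 0},
    {"gripper": 0.5,"x": 0,"y": 0,"z": 0,"spin": 0},
    {"gripper": 0.6,"x": 0,"y": 0,"z": 0,"spin": 0},
    {"gripper": 0.7,"x": 0,"y": 0,"z": 0,"spin": 0},
    {"gripper": 0.8,"x": 0,"y": 0,"z": 0,"spin": 0},
    {"gripper": 1,"x": 0,"y": 0,"z": 0,"spin": 0},
    {"gripper": 1,"x": 0,"y": 0,"z": 0,"spin": 0},
    {"gripper": 1,"x": 0,"y": 0,"z": 0,"spin": 0},
    {"gripper": 1,"x": 0,"y": 0,"z": 0,"spin": 0}
  ],
  "force": 60
}}

```text
time: 7.4
eef_pos: [0.5213, -0.188, 0.0962]
tcp_rot: [0.942, 0.334, -0.0, -0.0]
contact_force: [-1.8, 0.7, 0.3]
opening: 0.147
finger_force: 61.5
```

```bash
python3 st.py
```

```text
7.4 [ 0.5213 -0.188   0.0962] [-1.81  0.68  0.26] [ 0.172  0.115 -0.015] 0.1469304831266404 61.532102823257446
yang -50.92461093146132 tilt [-6.e-04  5.e-04 -1.e+00]
d mm [0.27 0.39 0.16]
```

Request:
{"api": "step_arm", "payload": {
  "commands": [
    {"gripper": 1,"x": 0,"y": 0,"z": 0.5,"spin": 0},
    {"gripper": 1,"x": 0,"y": 0,"z": 0.5,"spin": 0},
    {"gripper": 1,"x": 0,"y": 0,"z": 0.5,"spin": 0},
    {"gripper": 1,"x": 0,"y": 0,"z": 0.5,"spin": 0},
    {"gripper": 1,"x": 0,"y": 0,"z": 0.5,"spin": 0},
    {"gripper": 1,"x": 0,"y": 0,"z": 0,"spin": 0},
    {"gripper": 1,"x": 0,"y": 0,"z": 0,"spin": 0},
    {"gripper": 1,"x": 0,"y": 0,"z": 0,"spin": 0},
    {"gripper": 1,"x": 0,"y": 0,"z": 0,"spin": 0},
    {"gripper": 1,"x": 0,"y": 0,"z": 0,"spin": 0}
  ]
}}

```text
time: 8.4
eef_pos: [0.5214, -0.188, 0.0936]
tcp_rot: [0.942, 0.334, -0.0, -0.0]
contact_force: [-2.2, 2.7, 1.1]
opening: 0.152
finger_force: 61.7
```

Still in the loose travel, at 1 N.

Request:
{"api": "step_arm", "payload": {
  "commands": [
    {"gripper": 1,"x": 0,"y": 0,"z": 0.5,"spin": 0},
    {"gripper": 1,"x": 0,"y": 0,"z": 0.5,"spin": 0},
    {"gripper": 1,"x": 0,"y": 0,"z": 0.5,"spin": 0},
    {"gripper": 1,"x": 0,"y": 0,"z": 0.5,"spin": 0},
    {"gripper": 1,"x": 0,"y": 0,"z": 0.5,"spin": 0},
    {"gripper": 1,"x": 0,"y": 0,"z": 0,"spin": 0},
    {"gripper": 1,"x": 0,"y": 0,"z": 0,"spin": 0},
    {"gripper": 1,"x": 0,"y": 0,"z": 0,"spin": 0},
    {"gripper": 1,"x": 0,"y": 0,"z": 0,"spin": 0},
    {"gripper": 1,"x": 0,"y": 0,"z": 0,"spin": 0}
  ]
}}

```text
time: 9.4
eef_pos: [0.5214, -0.188, 0.0912]
tcp_rot: [0.942, 0.334, -0.0, -0.0]
contact_force: [-4.0, 4.0, 2.0]
opening: 0.149
finger_force: 61.9
```

Request:
{"api": "step_arm", "payload": {
  "commands": [
    {"gripper": 1,"x": 0,"y": 0,"z": 0.5,"spin": 0},
    {"gripper": 1,"x": 0,"y": 0,"z": 0.5,"spin": 0},
    {"gripper": 1,"x": 0,"y": 0,"z": 0.5,"spin": 0},
    {"gripper": 1,"x": 0,"y": 0,"z": 0.5,"spin": 0},
    {"gripper": 1,"x": 0,"y": 0,"z": 0,"spin": 0},
    {"gripper": 1,"x": 0,"y": 0,"z": 0,"spin": 0},
    {"gripper": 1,"x": 0,"y": 0,"z": 0,"spin": 0},
    {"gripper": 1,"x": 0,"y": 0,"z": 0,"spin": 0},
    {"gripper": 1,"x": 0,"y": 0,"z": 0,"spin": 0},
    {"gripper": 1,"x": 0,"y": 0,"z": 0,"spin": 0}
  ]
}}

```text
time: 10.4
eef_pos: [0.5214, -0.188, 0.0891]
tcp_rot: [0.942, 0.334, -0.0, -0.0]
contact_force: [-2.6, 3.6, 0.7]
opening: 0.149
finger_force: 61.7
```

```bash
python3 st.py
```

```text
10.4 [ 0.5214 -0.188   0.0891] [-2.57  3.62  0.69] [ 0.578  0.514 -0.029] 0.14906058941076708 61.67400062084198
yang -50.92666466462622 tilt [-4.e-04  4.e-04 -1.e+00]
d mm [ 0.28  0.31 -6.88]
```

Request:
{"api": "step_arm", "payload": {
  "commands": [
    {"gripper": 1,"x": 0,"y": 0,"z": 0.5,"spin": 0},
    {"gripper": 1,"x": 0,"y": 0,"z": 0.5,"spin": 0},
    {"gripper": 1,"x": 0,"y": 0,"z": 0.5,"spin": 0},
    {"gripper": 1,"x": 0,"y": 0,"z": 0.5,"spin": 0},
    {"gripper": 1,"x": 0,"y": 0,"z": 0.5,"spin": 0},
    {"gripper": 1,"x": 0,"y": 0,"z": 0,"spin": 0},
    {"gripper": 1,"x": 0,"y": 0,"z": 0,"spin": 0},
    {"gripper": 1,"x": 0,"y": 0,"z": 0,"spin": 0},
    {"gripper": 1,"x": 0,"y": 0,"z": 0,"spin": 0},
    {"gripper": 1,"x": 0,"y": 0,"z": 0,"spin": 0}
  ]
}}

```text
time: 11.4
eef_pos: [0.5214, -0.1881, 0.088]
tcp_rot: [0.942, 0.335, -0.0, -0.0]
contact_force: [-5.9, 4.7, 8.2]
opening: 0.151
finger_force: 62.6
```

Request:
{"api": "step_arm", "payload": {
  "commands": [
    {"gripper": 1,"x": 0,"y": 0,"z": 0.5,"spin": 0},
    {"gripper": 1,"x": 0,"y": 0,"z": 0.5,"spin": 0},
    {"gripper": 1,"x": 0,"y": 0,"z": 0.5,"spin": 0},
    {"gripper": 1,"x": 0,"y": 0,"z": 0.5,"spin": 0},
    {"gripper": 1,"x": 0,"y": 0,"z": 0.4,"spin": 0},
    {"gripper": 1,"x": 0,"y": 0,"z": 0,"spin": 0},
    {"gripper": 1,"x": 0,"y": 0,"z": 0,"spin": 0},
    {"gripper": 1,"x": 0,"y": 0,"z": 0,"spin": 0},
    {"gripper": 1,"x": 0,"y": 0,"z": 0,"spin": 0},
    {"gripper": 1,"x": 0,"y": 0,"z": 0,"spin": 0}
  ]
}}

```text
time: 12.4
eef_pos: [0.5215, -0.1881, 0.0863]
tcp_rot: [0.942, 0.335, -0.001, -0.001]
contact_force: [-7.1, 5.9, 11.2]
opening: 0.15
finger_force: 63.1
```

```bash
python3 st.py; python3 st.py
```

```text
12.4 [ 0.5215 -0.1881  0.0863] [-7.06  5.94 11.22] [0.987 1.374 0.012] 0.14995005575653428 63.092764019966125
yang -50.90515925952258 tilt [-1.5e-03  6.0e-04 -1.0e+00]
d mm [ 0.22  0.17 -9.65]
12.4 [ 0.5215 -0.1881  0.0863] [-7.06  5.94 11.22] [0.987 1.374 0.012] 0.14995005575653428 63.092764019966125
yang -50.90515925952258 tilt [-1.5e-03  6.0e-04 -1.0e+00]
d mm [ 0.22  0.17 -9.65]
```

Request:
{"api": "step_arm", "payload": {
  "commands": [
    {"gripper": 1,"x": 0,"y": 0,"z": 0.5,"spin": 0},
    {"gripper": 1,"x": 0,"y": 0,"z": 0.5,"spin": 0},
    {"gripper": 1,"x": 0,"y": 0,"z": 0.4,"spin": 0},
    {"gripper": 1,"x": 0,"y": 0,"z": 0,"spin": 0},
    {"gripper": 1,"x": 0,"y": 0,"z": 0,"spin": 0},
    {"gripper": 1,"x": 0,"y": 0,"z": 0,"spin": 0},
    {"gripper": 1,"x": 0,"y": 0,"z": 0,"spin": 0},
    {"gripper": 1,"x": 0,"y": 0,"z": 0,"spin": 0},
    {"gripper": 1,"x": 0,"y": 0,"z": 0,"spin": 0},
    {"gripper": 1,"x": 0,"y": 0,"z": 0,"spin": 0}
  ]
}}

```text
time: 13.4
eef_pos: [0.5215, -0.1881, 0.0856]
tcp_rot: [0.942, 0.335, -0.001, -0.001]
contact_force: [-8.6, 6.2, 14.8]
opening: 0.152
finger_force: 63.5
```

Request:
{"api": "step_arm", "payload": {
  "commands": [
    {"gripper": 1,"x": 0,"y": 0,"z": 0,"spin": 1},
    {"gripper": 1,"x": 0,"y": 0,"z": 0,"spin": 1},
    {"gripper": 1,"x": 0,"y": 0,"z": 0,"spin": 1},
    {"gripper": 1,"x": 0,"y": 0,"z": 0,"spin": 1},
    {"gripper": 1,"x": 0,"y": 0,"z": 0,"spin": 0},
    {"gripper": 1,"x": 0,"y": 0,"z": 0,"spin": 0},
    {"gripper": 1,"x": 0,"y": 0,"z": 0,"spin": 0},
    {"gripper": 1,"x": 0,"y": 0,"z": 0,"spin": 0},
    {"gripper": 1,"x": 0,"y": 0,"z": 0,"spin": 0},
    {"gripper": 1,"x": 0,"y": 0,"z": 0,"spin": 0}
  ]
}}

```text
time: 14.4
eef_pos: [0.5215, -0.1881, 0.0855]
tcp_rot: [0.953, 0.302, -0.001, -0.0]
contact_force: [-8.3, 6.3, 15.4]
opening: 0.151
finger_force: 63.4
```

```bash
python3 st.py
```

```text
14.4 [ 0.5215 -0.1881  0.0855] [-8.28  6.28 15.36] [1.041 1.656 0.172] 0.1513634648548056 63.445613980293274
yang -54.81664332775275 tilt [-2.2e-03  4.0e-04 -1.0e+00]
d mm [  0.25   0.12 -10.52]
```

Request:
{"api": "step_arm", "payload": {
  "commands": [
    {"gripper": 1,"x": 0,"y": 0,"z": 0,"spin": 2},
    {"gripper": 1,"x": 0,"y": 0,"z": 0,"spin": 2},
    {"gripper": 1,"x": 0,"y": 0,"z": 0,"spin": 2},
    {"gripper": 1,"x": 0,"y": 0,"z": 0,"spin": 2},
    {"gripper": 1,"x": 0,"y": 0,"z": 0,"spin": 2},
    {"gripper": 1,"x": 0,"y": 0,"z": 0,"spin": 2},
    {"gripper": 1,"x": 0,"y": 0,"z": 0,"spin": 2},
    {"gripper": 1,"x": 0,"y": 0,"z": 0,"spin": 2},
    {"gripper": 1,"x": 0,"y": 0,"z": 0,"spin": 0},
    {"gripper": 1,"x": 0,"y": 0,"z": 0,"spin": 0}
  ]
}}

```text
time: 15.4
eef_pos: [0.5217, -0.1884, 0.0856]
tcp_rot: [0.986, 0.166, -0.001, -0.0]
contact_force: [-9.7, 5.6, 13.4]
opening: 0.147
finger_force: 63.5
```

```bash
python3 st.py
```

```text
15.4 [ 0.5217 -0.1884  0.0856] [-9.71  5.61 13.36] [ 0.897  1.469 -0.111] 0.1474324728182891 63.45826506614685
yang -70.91529644827185 tilt [-0.0012  0.     -1.    ]
d mm [  0.19  -0.28 -10.43]
```

Request:
{"api": "step_arm", "payload": {
  "commands": [
    {"gripper": 1,"x": 0,"y": 0,"z": 0.2,"spin": 3},
    {"gripper": 1,"x": 0,"y": 0,"z": 0,"spin": 3},
    {"gripper": 1,"x": 0,"y": 0,"z": 0,"spin": 3},
    {"gripper": 1,"x": 0,"y": 0,"z": 0,"spin": 3},
    {"gripper": 1,"x": 0,"y": 0,"z": 0,"spin": 3},
    {"gripper": 1,"x": 0,"y": 0,"z": 0,"spin": 3},
    {"gripper": 1,"x": 0,"y": 0,"z": 0,"spin": 3},
    {"gripper": 1,"x": 0,"y": 0,"z": 0,"spin": 3},
    {"gripper": 1,"x": 0,"y": 0,"z": 0,"spin": 3},
    {"gripper": 1,"x": 0,"y": 0,"z": 0,"spin": 0}
  ]
}}

```text
time: 16.4
eef_pos: [0.5218, -0.1889, 0.0854]
tcp_rot: [0.998, -0.069, -0.0, 0.001]
contact_force: [-9.6, 4.5, 13.0]
opening: 0.152
finger_force: 63.5
```

```bash
python3 st.py
```

```text
16.4 [ 0.5218 -0.1889  0.0854] [-9.63  4.54 13.03] [0.649 1.504 0.004] 0.15154143578458157 63.45143795013428
yang -97.94027065345227 tilt [-8.0e-04 -1.2e-03 -1.0e+00]
d mm [ -0.09  -0.83 -10.56]
```

Request:
{"api": "step_arm", "payload": {
  "commands": [
    {"gripper": 1,"x": 0,"y": 0,"z": 0.3,"spin": 2},
    {"gripper": 1,"x": 0,"y": 0,"z": 0,"spin": 3},
    {"gripper": 1,"x": 0,"y": 0,"z": 0,"spin": 3},
    {"gripper": 1,"x": 0,"y": 0,"z": 0,"spin": 3},
    {"gripper": 1,"x": 0,"y": 0,"z": 0,"spin": 3},
    {"gripper": 1,"x": 0,"y": 0,"z": 0,"spin": 3},
    {"gripper": 1,"x": 0,"y": 0,"z": 0,"spin": 3},
    {"gripper": 1,"x": 0,"y": 0,"z": 0,"spin": 3},
    {"gripper": 1,"x": 0,"y": 0,"z": 0,"spin": 2},
    {"gripper": 1,"x": 0,"y": 0,"z": 0,"spin": 0}
  ]
}}

```text
time: 17.4
eef_pos: [0.5216, -0.1894, 0.0853]
tcp_rot: [0.959, -0.283, -0.0, 0.001]
contact_force: [-9.7, 3.0, 14.5]
opening: 0.151
finger_force: 63.6
```

```bash
python3 st.py
```

```text
17.4 [ 0.5216 -0.1894  0.0853] [-9.7   2.99 14.48] [ 0.521  1.714 -0.033] 0.15115270367061426 63.5678493976593
yang -122.89019290814542 tilt [-0.0015 -0.0022 -1.    ]
d mm [ -0.53  -1.18 -10.68]
```

Remaining: 24.0°.

Request:
{"api": "step_arm", "payload": {
  "commands": [
    {"gripper": 1,"x": 0,"y": 0,"z": 0,"spin": 3},
    {"gripper": 1,"x": 0,"y": 0,"z": 0,"spin": 3},
    {"gripper": 1,"x": 0,"y": 0,"z": 0,"spin": 3},
    {"gripper": 1,"x": 0,"y": 0,"z": 0,"spin": 3},
    {"gripper": 1,"x": 0,"y": 0,"z": 0,"spin": 3},
    {"gripper": 1,"x": 0,"y": 0,"z": 0,"spin": 3},
    {"gripper": 1,"x": 0,"y": 0,"z": 0,"spin": 3},
    {"gripper": 1,"x": 0,"y": 0,"z": 0,"spin": 3},
    {"gripper": 1,"x": 0,"y": 0,"z": 0,"spin": 0},
    {"gripper": 1,"x": 0,"y": 0,"z": 0,"spin": 0}
  ]
}}

```text
time: 18.4
eef_pos: [0.5212, -0.1897, 0.0852]
tcp_rot: [0.88, -0.476, -0.0, 0.002]
contact_force: [-10.6, 1.7, 13.9]
opening: 0.15
finger_force: 63.5
```

```bash
python3 st.py
```

```text
18.4 [ 0.5212 -0.1897  0.0852] [-10.64   1.71  13.86] [0.289 1.954 0.04 ] 0.15041678534833766 63.508018255233765
yang -146.8341542598895 tilt [-0.0024 -0.0028 -1.    ]
d mm [ -1.04  -1.31 -10.76]
```

Request:
{"api": "step_arm", "payload": {
  "commands": [
    {"gripper": 1,"x": 0,"y": 0,"z": -1.5,"spin": 0},
    {"gripper": 1,"x": 0,"y": 0,"z": -1.5,"spin": 0},
    {"gripper": 1,"x": 0,"y": 0,"z": -1.5,"spin": 0},
    {"gripper": 1,"x": 0,"y": 0,"z": -1.5,"spin": 0},
    {"gripper": 1,"x": 0,"y": 0,"z": -1.5,"spin": 0},
    {"gripper": 1,"x": 0,"y": 0,"z": -1.5,"spin": 0},
    {"gripper": 1,"x": 0,"y": 0,"z": -1.5,"spin": 0},
    {"gripper": 1,"x": 0,"y": 0,"z": -1.5,"spin": 0},
    {"gripper": 1,"x": 0,"y": 0,"z": -1.5,"spin": 0},
    {"gripper": 1,"x": 0,"y": 0,"z": 0,"spin": 0}
  ]
}}

```text
time: 19.4
eef_pos: [0.5212, -0.1896, 0.0962]
tcp_rot: [0.879, -0.476, 0.0, 0.002]
contact_force: [-6.8, -1.5, 1.9]
opening: 0.149
finger_force: 61.6
```

```bash
python3 st.py
```

```text
19.4 [ 0.5212 -0.1896  0.0962] [-6.77 -1.51  1.88] [-0.481  1.01   0.031] 0.14918324643556655 61.56248867511749
yang -146.86267024452584 tilt [-0.0012 -0.0031 -1.    ]
d mm [-0.92 -1.38  0.19]
```

Locked again with low torque. I open the gripper, then rise.

Request:
{"api": "step_arm", "payload": {
  "commands": [
    {"gripper": 0.5,"x": 0,"y": 0,"z": 0,"spin": 0},
    {"gripper": 0.2,"x": 0,"y": 0,"z": 0,"spin": 0},
    {"gripper": 0,"x": 0,"y": 0,"z": 0,"spin": 0},
    {"gripper": -0.2,"x": 0,"y": 0,"z": 0,"spin": 0},
    {"gripper": -0.2,"x": 0,"y": 0,"z": 0,"spin": 0},
    {"gripper": -0.2,"x": 0,"y": 0,"z": -5,"spin": 0},
    {"gripper": -0.2,"x": 0,"y": 0,"z": -15,"spin": 0},
    {"gripper": -0.2,"x": 0,"y": 0,"z": -30,"spin": 0},
    {"gripper": -0.2,"x": 0,"y": 0,"z": -40,"spin": 0},
    {"gripper": -0.2,"x": 0,"y": 0,"z": -10,"spin": 0}
  ]
}}

```text
time: 20.4
eef_pos: [0.5242, -0.1896, 0.2028]
tcp_rot: [0.879, -0.476, 0.005, 0.0]
contact_force: [1.0, -0.9, 0.4]
opening: 0.6
finger_force: 0.0
```

Run:
```python
from h import *
s=get_state(); M=R.from_quat(s['tcp_rot']).as_matrix(); print(s['eef_pos'],s['qpos']); print((M.T@(np.array([.544,.189,.20])-s['eef_pos'])*1000).round(1), M.round(3))
c=cam("top")
# start button: top disc contour
g=c['color'][165:215,245:300]; 
t=cv2.resize(np.ascontiguousarray(c['color'][165:215,245:300,::-1]),(440,400),interpolation=cv2.INTER_CUBIC)
s2=cam("scene"); u=cv2.resize(np.ascontiguousarray(s2['color'][160:216,240:305,::-1]),(340,300),interpolation=cv2.INTER_CUBIC)
cv2.imwrite("pics/b2.png",np.hstack([t,cv2.copyMakeBorder(u,0,100,0,0,cv2.BORDER_CONSTANT)]))
```

```text
[ 0.52422259 -0.18962069  0.20284498] [-5.29100213e-01  6.22009181e-02  1.91321505e+00  5.87713866e-05
  1.15532215e+00  2.03500163e+00]
[-306.4 -223.3    1. ] [[ 0.546 -0.838  0.009]
 [-0.838 -0.546 -0.005]
 [ 0.01  -0.005 -1.   ]]
```

View pics/b2.png

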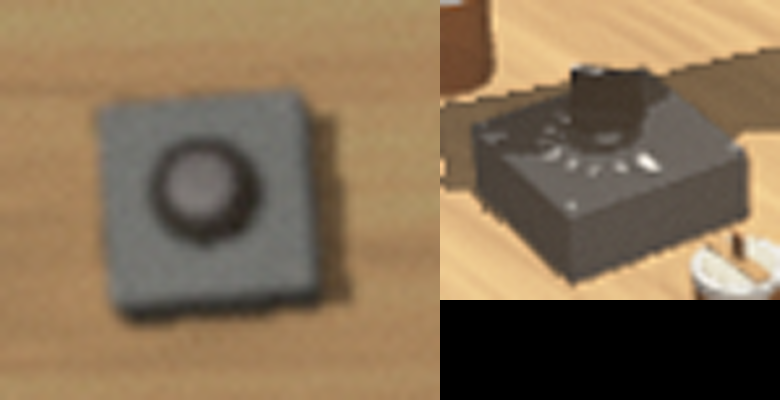

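The left crop shows the start button centred at about px (269.9,187.6). On the right, the dial bar now stands broadside to the scene camera. I move over to the button with the fingers shut.

Request:
{"api": "step_arm", "payload": {
  "commands": [
    {"gripper": 0.2,"x": -30.6,"y": -22.3,"z": 0,"spin": 0},
    {"gripper": 0.6,"x": -30.6,"y": -22.3,"z": 0,"spin": 0},
    {"gripper": 1,"x": -30.6,"y": -22.3,"z": 0,"spin": 0},
    {"gripper": 1,"x": -30.6,"y": -22.3,"z": 0,"spin": 0},
    {"gripper": 1,"x": -30.6,"y": -22.3,"z": 0,"spin": 0},
    {"gripper": 1,"x": -30.6,"y": -22.3,"z": 0,"spin": 0},
    {"gripper": 1,"x": -30.6,"y": -22.3,"z": 0,"spin": 0},
    {"gripper": 1,"x": -30.6,"y": -22.3,"z": 0,"spin": 0},
    {"gripper": 1,"x": -30.6,"y": -22.3,"z": 0,"spin": 0},
    {"gripper": 1,"x": -30.6,"y": -22.3,"z": 0,"spin": 0}
  ],
  "force": 30
}}

```text
time: 21.5
eef_pos: [0.5402, 0.1913, 0.1941]
tcp_rot: [0.879, -0.477, -0.001, 0.001]
contact_force: [0.7, -0.7, -0.6]
opening: 0.005
finger_force: 0.0
```

Run:
```python
from h import *
c=cam("top")
b=onz(c,[(269.9,187.6)],.067)[0]; print("btn",b)
s=get_state(); M=R.from_quat(s['tcp_rot']).as_matrix(); print(s['time'],s['eef_pos'],s['contact_force'],s['opening']); print((M.T@(np.array([b[0],b[1],.09])-s['eef_pos'])*1000).round(1))
cv2.imwrite("pics/d3.png",cv2.resize(np.ascontiguousarray(c['color'][170:226,355:411,::-1]),(448,448),interpolation=cv2.INTER_CUBIC))
g=c['color'][180:212,366:398].max(2).astype(float)
```

```text
btn [0.54302533 0.18922559 0.067     ]
21.55 [0.54000546 0.19591549 0.19429848] [-1.81146908  1.87866193  0.32542467] 0.0010013392679755159
[  7.7   1.1 104.3]
```

View pics/d3.png

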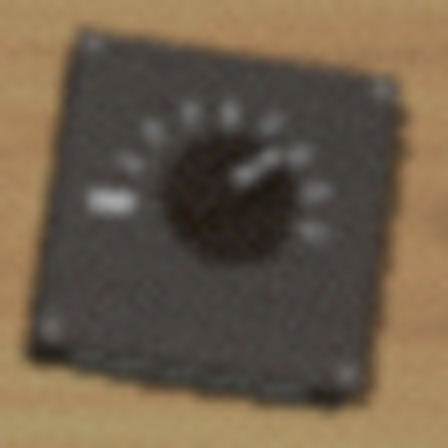

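The picture shows the pointer running from (240,180) to (280,153), aimed at mark six at (300,153). That is about 56° clockwise from image up, against 57° expected. Now the button.

Request:
{"api": "step_arm", "payload": {
  "commands": [
    {"gripper": 1,"x": 3.5,"y": 1,"z": 20,"spin": 0},
    {"gripper": 1,"x": 0,"y": 0,"z": 30,"spin": 0},
    {"gripper": 1,"x": 0,"y": 0,"z": 30,"spin": 0},
    {"gripper": 1,"x": 0,"y": 0,"z": 10,"spin": 0},
    {"gripper": 1,"x": 0,"y": 0,"z": 0,"spin": 0},
    {"gripper": 1,"x": 0,"y": 0,"z": 0,"spin": 0},
    {"gripper": 1,"x": 0,"y": 0,"z": 0,"spin": 0},
    {"gripper": 1,"x": 0,"y": 0,"z": 0,"spin": 0},
    {"gripper": 1,"x": 0,"y": 0,"z": 0,"spin": 0},
    {"gripper": 1,"x": 0,"y": 0,"z": 0,"spin": 0}
  ]
}}

```text
time: 22.55
eef_pos: [0.5428, 0.1865, 0.1067]
tcp_rot: [0.879, -0.477, 0.0, -0.0]
contact_force: [0.8, 1.1, -0.3]
opening: -0.004
finger_force: 0.0
```

Run:
```python
from h import *
s=get_state(); M=R.from_quat(s['tcp_rot']).as_matrix(); print(s['time'],s['eef_pos'],s['contact_force'],s['opening']); print((M.T@(np.array([.543,.1892,.081])-s['eef_pos'])*1000).round(1))
```

```text
22.55 [0.54283398 0.18651766 0.10673035] [ 0.76742805  1.11086009 -0.30441413] -0.0041555020402652635
[-2.2 -1.6 25.7]
```

Request:
{"api": "step_arm", "payload": {
  "commands": [
    {"gripper": 1,"x": -2,"y": -1.5,"z": 8,"spin": 0},
    {"gripper": 1,"x": 0,"y": 0,"z": 8,"spin": 0},
    {"gripper": 1,"x": 0,"y": 0,"z": 6,"spin": 0},
    {"gripper": 1,"x": 0,"y": 0,"z": 1.5,"spin": 0},
    {"gripper": 1,"x": 0,"y": 0,"z": 1.5,"spin": 0},
    {"gripper": 1,"x": 0,"y": 0,"z": 1.5,"spin": 0},
    {"gripper": 1,"x": 0,"y": 0,"z": 1.5,"spin": 0},
    {"gripper": 1,"x": 0,"y": 0,"z": 0,"spin": 0},
    {"gripper": 1,"x": 0,"y": 0,"z": 0,"spin": 0},
    {"gripper": 1,"x": 0,"y": 0,"z": 0,"spin": 0}
  ]
}}

```text
time: 23.55
eef_pos: [0.5427, 0.1889, 0.0783]
tcp_rot: [0.879, -0.477, 0.0, -0.0]
contact_force: [-2.3, -0.4, 2.4]
opening: 0.002
finger_force: 1.5
```

Contact, with about 2.4 N at roughly 2.7 mm of travel. I press on.

Request:
{"api": "step_arm", "payload": {
  "commands": [
    {"gripper": 1,"x": 0,"y": 0,"z": 1,"spin": 0},
    {"gripper": 1,"x": 0,"y": 0,"z": 1,"spin": 0},
    {"gripper": 1,"x": 0,"y": 0,"z": 1,"spin": 0},
    {"gripper": 1,"x": 0,"y": 0,"z": 1,"spin": 0},
    {"gripper": 1,"x": 0,"y": 0,"z": 0.5,"spin": 0},
    {"gripper": 1,"x": 0,"y": 0,"z": 0,"spin": 0},
    {"gripper": 1,"x": 0,"y": 0,"z": 0,"spin": 0},
    {"gripper": 1,"x": 0,"y": 0,"z": 0,"spin": 0},
    {"gripper": 1,"x": 0,"y": 0,"z": 0,"spin": 0},
    {"gripper": 1,"x": 0,"y": 0,"z": 0,"spin": 0}
  ]
}}

```text
time: 24.55
eef_pos: [0.5429, 0.189, 0.075]
tcp_rot: [0.879, -0.476, -0.0, 0.0]
contact_force: [-4.9, -2.6, 10.2]
opening: -0.003
finger_force: 5.2
```

Request:
{"api": "step_arm", "payload": {
  "commands": [
    {"gripper": 1,"x": 0,"y": 0,"z": 0.5,"spin": 0},
    {"gripper": 1,"x": 0,"y": 0,"z": 0.3,"spin": 0},
    {"gripper": 1,"x": 0,"y": 0,"z": 0,"spin": 0},
    {"gripper": 1,"x": 0,"y": 0,"z": 0,"spin": 0},
    {"gripper": 1,"x": 0,"y": 0,"z": 0,"spin": 0},
    {"gripper": 1,"x": 0,"y": 0,"z": 0,"spin": 0},
    {"gripper": 1,"x": 0,"y": 0,"z": 0,"spin": 0},
    {"gripper": 1,"x": 0,"y": 0,"z": 0,"spin": 0},
    {"gripper": 1,"x": 0,"y": 0,"z": 0,"spin": 0},
    {"gripper": 1,"x": 0,"y": 0,"z": 0,"spin": 0}
  ]
}}

```text
time: 25.55
eef_pos: [0.5429, 0.189, 0.0749]
tcp_rot: [0.879, -0.476, -0.0, 0.0]
contact_force: [-6.3, -1.5, 14.1]
opening: -0.0
finger_force: 7.0
```

It is bottomed: the force rose and z did not move. I release and rise.

Request:
{"api": "step_arm", "payload": {
  "commands": [
    {"gripper": 1,"x": 0,"y": 0,"z": -3,"spin": 0},
    {"gripper": 1,"x": 0,"y": 0,"z": -5,"spin": 0},
    {"gripper": 1,"x": 0,"y": 0,"z": -10,"spin": 0},
    {"gripper": 1,"x": 0,"y": 0,"z": -25,"spin": 0},
    {"gripper": 1,"x": 0,"y": 0,"z": -40,"spin": 0},
    {"gripper": 1,"x": 0,"y": 0,"z": -20,"spin": 0},
    {"gripper": 1,"x": 0,"y": 0,"z": 0,"spin": 0},
    {"gripper": 1,"x": 0,"y": 0,"z": 0,"spin": 0},
    {"gripper": 1,"x": 0,"y": 0,"z": 0,"spin": 0},
    {"gripper": 1,"x": 0,"y": 0,"z": 0,"spin": 0}
  ]
}}

```text
time: 26.55
eef_pos: [0.5416, 0.1887, 0.1736]
tcp_rot: [0.879, -0.477, -0.001, 0.001]
contact_force: [-0.8, -0.4, 0.3]
opening: 0.001
finger_force: 0.0
```

Run:
```python
from h import *
s=get_state(); print(s['time'],s['eef_pos'],s['contact_force']); print(sign_off())
```

```text
26.55 [0.54158632 0.18873261 0.17363761] [-0.80715134 -0.4439531   0.32983888]
the job is handed in; nothing more can be done
None
```

The dial is on mark six and released (top view confirms it), pressed at about 11–15 N measured with twist under 0.2 N m; the start button was then pressed to its stop at about 14 N and let go, and the job was handed in at 26.6 s, with no verdict returned.

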